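# Snap the new cover onto a sensor junction box

### The arm

A 6-joint arm with a two-finger parallel gripper is mounted at the origin on a cart in front of the work surface, level with it; the furniture and walls round the work are solid. World frame = base frame: x ahead of the robot, y to its left, z up, the work surface at z = 0. Lengths are in m, angles in degrees, forces in N, time in s.
With the tool pointing down it reaches from about 0.275 to 0.75 m from the base axis. Payload 10.2 kg.
Tool frame: the origin (TCP) lies on the centre line of the jaws, within the pads' length; the fingertips stand 19 mm ahead of it and the grasp point (between the pads) is the TCP; z points along the fingers, y is the line along which they close (so a half turn about z gives the same grasp; the last joint's range is limited). The gripper opens to 88 mm and grips with 3 to 60 N. Pads are 18 mm wide; open, the fingers measure 123 mm over their backs; the gripper's body (75 mm by 187 mm) begins 45 mm behind the grasp point.
Start: joints at [-84.935, 17.928, 85.812, -0, 76.261, -12.8], TCP at [0.161, -0.5, 0.258] pointing down, gripper open.
Joint ranges: [-168.41, 168.41], [-55.51, 124.54], [10.69, 146.95], [-70.63, 250.63], [1, 178], [-165.06, 165.06]. Speed limits (degrees/s): [136.94, 136.94, 172.46, 180, 180, 180].

### API

Orientations are given as [roll, pitch, yaw] about the fixed x, y, z axes, in that order (R = Rz(yaw) Ry(pitch) Rx(roll)).
In Python, from bench import manip gives the robot as it stands.
- The arm moves only by the tool step_arm, never from a script. Its arguments are lists of equal length, an entry for each row: "linear": the shift along the tool's x, y, z in m, a list of three; "angular": the turn, a rotation vector about the tool's x, y, z in degrees, a list of three; "fingers": the finger opening in m, from 0 to 0.0881. In form: {"linear": [[x, y, z], ...], "angular": [[rx, ry, rz], ...], "fingers": [fingers, ...]}. A call has 1 to 8 rows; each row is the pose to reach, as a shift and turn from the pose commanded when the call began, along the tool's axes at that moment; what a row does not reach only later rows make up. A row lasts 1/12 s, in which the tool goes at most 41.7 mm and 7.16 degrees, less where a joint would pass 70% of its speed; a pose out of reach is approached as far as the arm can. A call with a gripper value outside its range is refused whole. The fingers move at their own pace and stop on an object; "grip_force" is the grip in N (left out, the last holds). Time passes only in rows, so rows that repeat a pose let the fingers close. It gives the time, the measured TCP pose, the force, the opening and the grip force at its end, in the units of the state.
- manip.state(): the state, without advancing time (a new reading comes with each control period).
- manip.snapshot(name): name is "scene" or "top" or "wrist"; returns a dict with "pixels" (384x512x3 uint8, blue, green, red), "mtx" (3x3 intrinsics, pixels), "world_from_camera" (4x4, takes a point from camera to world coordinates). Camera axes: x right, y up, looking along -z (the intrinsics and any distortion apply to the point x, -y, -z); pixel columns grow to the right and rows downward; lengths in m; the calibration is good to about 2 mm. A picture is of the moment at which its call begins. There is no depth.
- manip.close_job(): hands the job in; it is judged then, once.
The state is a dict: "time": time; "joint_pos": joint angles; "joint_vel": joint speeds; "joint_efforts": joint torques, N m; "eef_pos": TCP position; "orientation": TCP orientation; "wrist_force": force on the tool from outside, world axes, zero at the start; "torque": the same for the moment, N m; "finger_gap": opening from 0.0 (shut) to 1.0 (fully open); "finger_force": force on a finger pad.
Only numpy, scipy, OpenCV 4.12 (cv2) and the standard library are available. Lean on these libraries where they do the work, as an engineer would, in place of code of your own. Each camera call takes 0.05 s, during which the arm holds its last target. There are 200 camera calls.

### The job

The clip-on cover for the open junction box has come in the small carton. Fold both carton flaps right back, lift the cover out, press it level onto the box until both end clips snap over its ends, then keep pressing it down firmly (about 10 N or a little more) so that it beds on its gasket. Finish while still pressing down on the cover, and leave the other things on the bench where they are.

Things in the scene. Friction and masses are not known exactly. Their poses are not given: they have to be found in the camera images.
- carton: Brown corrugated carton, fixed, 138 (x) x 152 (y) x 76 mm high, inside 130 x 144 mm. Origin: centre of its underside, z up. Two top flaps, 136 long, 66 wide, 3 mm thick, hinged at y = +-74 mm on the rim; they turn easily (under 1 N) and stay where left. The x end flaps are already folded down outside (to x = +-80 mm). White packing pad inside, its top 24 mm above the bench.
- flap_left (a joint): Flap hinged at y = +74 mm of the carton. rad: 0 closed level, 1.57 upright, 3.14 folded out level, stop 3.3. Starts half open at 0.7 to 1.05, a gap of 45 mm or more between the two free edges: closed fingertips let down there to a few mm above the rim and moved outwards to 45 mm past the rim fold it. Folded right back: beyond 2.2.
- flap_right (a joint): The same kind of flap hinged at y = -74 mm of the carton; same values.
- cover_grip (a point): Middle of the raised block of the grey plastic cover (60 g), half-way up the block; x along the cover, z out of its top. Block 80 (x) x 52 (y) x 14 mm: grip its 52 mm width, tips 2 to 4 mm below this point. Below it (7 to 12 mm down) a flange 104 x 60 mm, then a locating skirt 79 x 43 mm to 28 mm down. Stands skirt-down on the carton's pad, point at z = 52 mm, x near the carton's x.
- jbox: Open grey junction box on an aluminium plate 154 x 104 x 5 mm, fixed. Origin: centre of the plate's underside; x along the box, z up. Box 92 (x) x 56 (y), rim 41 mm up, mouth 82 x 46 mm (1.5 mm play round the cover's skirt), plugged cable glands on its -y side to y = -49 mm. The cover goes on centred over this origin, its x along this x, either way round.
- box_home (a point): Where the cover's grip point comes when snapped on and let go: on the box's z axis, 56 mm up. The clips begin to give with the cover 8 to 9 mm above this; the force then rises to 8 to 16 N and drops suddenly to near zero as it snaps. The two ends may snap one after the other (two drops), the last about 2 mm above this. Then the gasket is felt; pressed right down the cover is 2.5 mm below this.
- clip_a (a joint): Sprung end clip at x = +55 mm of the box, 22 mm wide, 57 mm high, inward hook with lead-in ramp. rad: 0 at rest, about 0.07 when forced outwards just before the snap, near 0 again once hooked over the flange's end.
- clip_b (a joint): The same clip at x = -55 mm of the box; same values.
- gasket (a joint): Black sponge gasket on the box's rim, standing 3.5 mm proud. m: 0 free, grows as it is pressed down, about 0.001 under the snapped cover alone, stop at 0.003; 3 N per mm. Pressed firmly: beyond 0.002 (over 6 N).
- multimeter: Bystander: hand multimeter; leave it alone. Origin: centre of its underside.
- screwdriver: Bystander: screwdriver; leave it alone. Origin: centre of its underside.
- timer: Bystander: bench timer; leave it alone. Origin: centre of its underside.
- beaker_pe: Bystander: small plastic beaker; leave it alone. Origin: centre of its underside.
There are look-alikes about, which are no part of the job. Leave any orange look-alike of the part that bears cover_grip alone.

How it is judged:
By the outcome, as a careful person would: the job done as asked, in the order asked, and still so for the second after the job is handed in, while the arm keeps its last pose, push and grip.
It also fails if it takes over 72 s, if anything falls off the work surface, if the arm or the gripper's body presses on something with over 40 N, if the wrist force passes 120 N, or if a joint passes its speed limit or range.

## Working session

There is one attempt and no reset: what is moved stays moved. The work goes in short steps, Python scripts to look and compute and a tool call to move; the robot and the scene stay as the last step left them, time stands still between calls to the robot, and variables do not carry over. Pictures are saved under pics/ and viewed, at most 10 in all, crops included, and the job is handed in when it is done.

Besides the shell and the picture viewer there is one more tool, called after ">>>" as name(argument=value, ...), one argument or row to a line, values as JSON. step_arm: Moves the arm, as the interface text tells. Its arguments: {"type":"object","properties":{"linear":{"type":"array","items":{"type":"array","items":{"type":"number"}}},"angular":{"type":"array","items":{"type":"array","items":{"type":"number"}}},"fingers":{"type":"array","items":{"type":"number"}},"grip_force":{"type":"number"}},"required":["linear","angular","fingers"]}

```bash
mkdir -p pics; cat > h.py <<'E'
import numpy as np, cv2
from bench import manip
def snap(n,f):
    s=manip.snapshot(n); cv2.imwrite(f'pics/{f}.png',s['pixels'])
    np.savez(f'{f}.npz',m=s['mtx'],T=s['world_from_camera']); return s
def px2w(f,pts,z):
    d=np.load(f'{f}.npz'); out=[]
    for (u,v) in pts:
        r=np.linalg.inv(d['m'])@[u,v,1]; r=d['T'][:3,:3]@[r[0],-r[1],-r[2]]; o=d['T'][:3,3]
        out.append(o+r*(z-o[2])/r[2])
    return np.round(np.array(out),4)
E
python3 - <<'E'
from h import *
a=snap('top','top1')['pixels'];b=snap('scene','sc1')['pixels']
cv2.imwrite('pics/top1b.png',cv2.resize(a,(800,600),interpolation=cv2.INTER_CUBIC))
print(manip.state(), np.load('top1.npz')['T'])
E
```

```text
{'time': 0.1, 'joint_pos': array([-8.49348644e+01,  1.79541878e+01,  8.58479211e+01,  5.24080399e-04,
        7.62612120e+01, -1.27995584e+01]), 'joint_vel': array([-0.03875034, -0.15086451, -0.14967547, -0.07726409, -0.00327165,
       -0.09452151]), 'joint_efforts': array([ 2.45395408e-03, -4.02806711e+01, -2.52644438e+01,  6.95742737e-02,
        3.42265307e-02, -5.61915510e-05]), 'eef_pos': array([ 0.16103015, -0.49949247,  0.257248  ]), 'orientation': array([-1.79938365e+02, -1.45244716e-02,  1.78645615e+01]), 'wrist_force': array([-0.27948553, -0.37723597,  0.2421604 ]), 'torque': array([-0.01981709,  0.02150776, -0.0152443 ]), 'finger_force': 0.0, 'finger_gap': 1.00073568517723} [[ 0.01417766  0.99907078 -0.0407009   0.51315519]
 [-0.999817    0.01468759  0.01225702 -0.03274702]
 [ 0.01284343  0.04051968  0.99909619  1.30336204]
 [ 0.          0.          0.          1.        ]]
```

View pics/top1b.png

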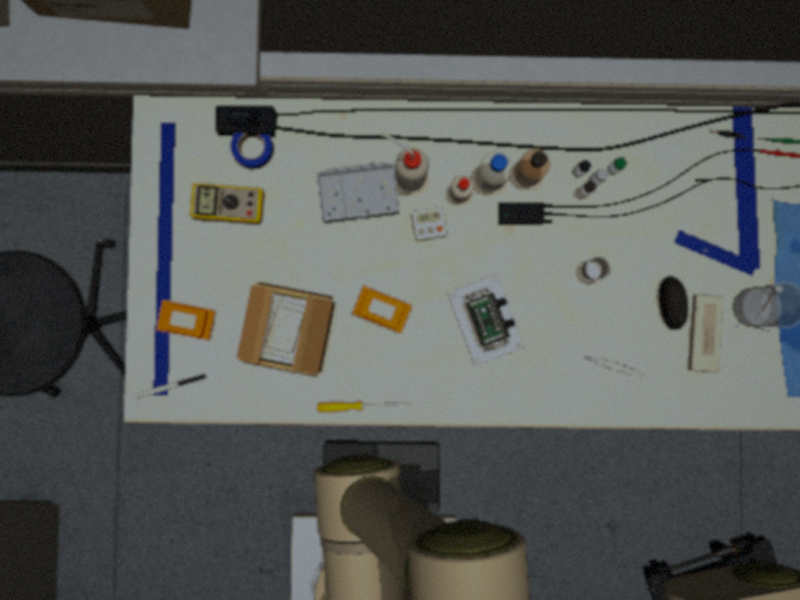

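View pics/sc1.png

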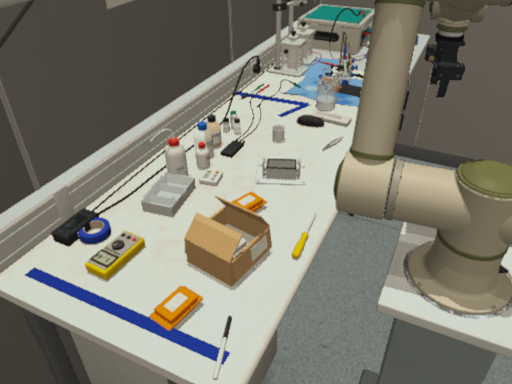

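The top view shows the carton at about (285,328), with its flaps to left and right (+y is left). The box is at (485,318) with its glands to the right. There are orange look-alikes on both sides of the carton. Next I'll enlarge these areas.

```bash
python3 - <<'E'
from h import *
a=cv2.imread('pics/top1.png')
A=a[175:245,145:220];B=a[172:242,280:355]
cv2.imwrite('pics/crop1.png',cv2.resize(np.hstack([A,B]),None,fx=5.3,fy=5.3,interpolation=cv2.INTER_CUBIC))
E
```

```text
(no output)
```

View pics/crop1.png

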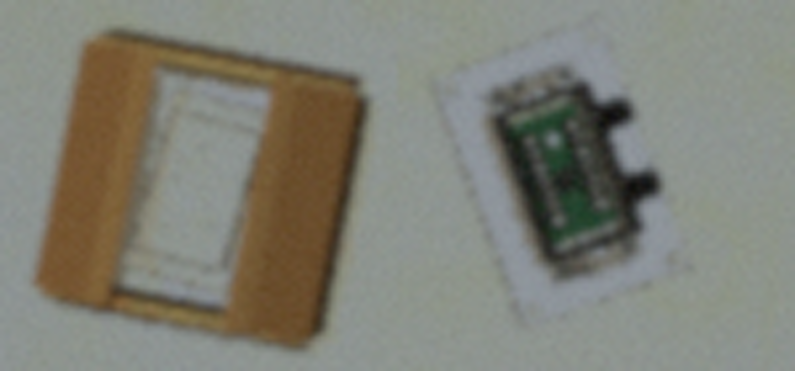

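The crop shows the carton rim corners at (90,38), (365,90), (312,345) and (38,288). The plate corners are at (435,75), (595,22), (690,270) and (525,325), with the glands to the right. The cover's block is visible at about (192,180).

```bash
python3 - <<'E'
from h import *
def tr(p,ox,oy,sx=0): return [((u-sx)/5.3+ox-.4,v/5.3+oy-.4) for u,v in p]
c=px2w('top1',tr([(90,38),(365,90),(312,345),(38,288)],145,175),.076)
b=px2w('top1',tr([(435,75),(595,22),(690,270),(525,325)],280,172,397.5),.005)
for q in(c,b):
    print(q.tolist(),q.mean(0)); d=(q[0]+q[1]-q[2]-q[3])/2; e=(q[0]+q[3]-q[1]-q[2])/2
    print('len',np.linalg.norm(d),np.linalg.norm(e),'xdir',np.degrees(np.arctan2(d[1],d[0])),'ydir',np.degrees(np.arctan2(e[1],e[0])))
print('cover top',px2w('top1',tr([(192,180)],145,175),.059))
print('flap edges',px2w('top1',tr([(158,65),(118,300),(272,85),(228,310)],145,175),.12))
E
```

```text
[[0.5968, 0.2291, 0.076], [0.5706, 0.0787, 0.076], [0.4315, 0.1049, 0.076], [0.4603, 0.2541, 0.076]] [0.5148 0.1667 0.076 ]
len 0.1401577682470722 0.15230328295870707 xdir -10.524229364147576 ydir 79.5975744849908
[[0.5952, -0.139, 0.005], [0.6274, -0.2316, 0.005], [0.4845, -0.2878, 0.005], [0.4515, -0.1926, 0.005]] [ 0.53965 -0.21275  0.005  ]
len 0.15345650849670728 0.099398038210017 xdir 20.9624534363575 ydir 109.1458685577779
cover top [[0.5202 0.1747 0.059 ]]
flap edges [[0.5801 0.1837 0.12  ]
 [0.4565 0.2019 0.12  ]
 [0.5705 0.1236 0.12  ]
 [0.4521 0.1443 0.12  ]]
```

>>> step_arm(
  linear=[
    [0.541,-0.524,0],
    [0.541,-0.524,0],
    [0.541,-0.524,0],
    [0.541,-0.524,0],
    [0.541,-0.524,0],
    [0.541,-0.524,0],
    [0.541,-0.524,0],
    [0.541,-0.524,0],
  ],
  angular=[
    [0,0,28.3],
    [0,0,28.3],
    [0,0,28.3],
    [0,0,28.3],
    [0,0,28.3],
    [0,0,28.3],
    [0,0,28.3],
    [0,0,28.3],
  ],
  fingers=[0,0,0,0,0,0,0,0],
)

```text
time: 0.77
eef_pos: [0.3171, -0.2054, 0.2577]
orientation: [-180.0, 0.0, -10.5]
wrist_force: [0.4, -1.0, 0.9]
finger_gap: 0.417
finger_force: 0.0
```

```bash
cat >> h.py <<'E'
from scipy.spatial.transform import Rotation as Ro
def go(p,yaw):
    "tool-frame shift/turn from the measured pose to world p, yaw, pointing down"
    s=manip.state(); R=Ro.from_euler('xyz',s['orientation'],degrees=True); T=Ro.from_euler('xyz',[180,0,yaw],degrees=True)
    print('t',round(s['time'],2),'pos',s['eef_pos'].round(4),'rpy',s['orientation'].round(2),'F',s['wrist_force'].round(1),'gap',round(s['finger_gap']*88.1,1))
    print('lin',R.inv().apply(np.array(p)-s['eef_pos']).round(4),'ang',(R.inv()*T).as_rotvec(degrees=True).round(2))
E
python3 -c "
from h import *
go([.515,.165,.25],-10.4)"
```

```text
t 0.77 pos [ 0.3171 -0.2054  0.2577] rpy [-180.      0.    -10.47] F [ 0.4 -1.   0.9] gap 36.7
lin [ 0.1272 -0.4002  0.0077] ang [-0.    0.   -0.07]
```

>>> step_arm(
  linear=[
    [0.127,-0.4,0.01],
    [0.127,-0.4,0.01],
    [0.127,-0.4,0.01],
    [0.127,-0.4,0.01],
    [0.127,-0.4,0.01],
    [0.127,-0.4,0.01],
    [0.127,-0.4,0.01],
    [0.127,-0.4,0.01],
  ],
  angular=[
    [0,0,0],
    [0,0,0],
    [0,0,0],
    [0,0,0],
    [0,0,0],
    [0,0,0],
    [0,0,0],
    [0,0,0],
  ],
  fingers=[0,0,0,0,0,0,0,0],
)

```text
time: 1.43
eef_pos: [0.4739, 0.089, 0.2496]
orientation: [180.0, 0.0, -10.4]
wrist_force: [1.3, -1.1, 0.3]
finger_gap: 0.004
finger_force: 0.0
```

```bash
python3 -c "
from h import *
s=snap('wrist','w1'); cv2.imwrite('pics/w1.png',s['pixels'])
go([.515,.165,.25],-10.4)"
```

```text
t 1.48 pos [0.4757 0.0939 0.2492] rpy [-179.86   -0.    -10.2 ] F [-2.2  3.6 -2.1] gap 0.5
lin [ 0.0261 -0.0769 -0.0006] ang [-0.14 -0.    0.2 ]
```

View pics/w1.png

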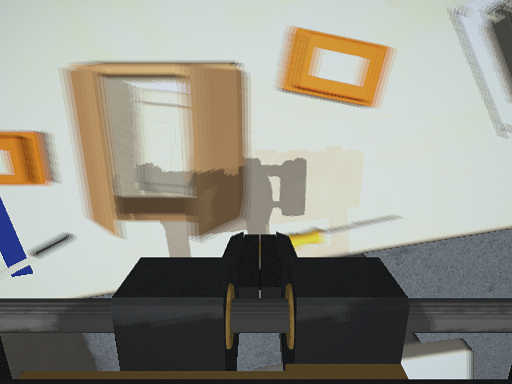

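The wrist view is blurred by motion. The carton is at about (155,150), aligned with the tool, and the gap between its flaps lies around x = 105–190. I'll move over the gap and look again once the arm is still.

>>> step_arm(
  linear=[
    [0.026,-0.077,0],
    [0.026,-0.077,0],
    [0.026,-0.077,0],
    [0.026,-0.077,0],
    [0.026,-0.077,0],
  ],
  angular=[
    [0,0,0],
    [0,0,0],
    [0,0,0],
    [0,0,0],
    [0,0,0],
  ],
  fingers=[0,0,0,0,0],
)

```text
time: 1.9
eef_pos: [0.5127, 0.1572, 0.2495]
orientation: [180.0, 0.1, -10.4]
wrist_force: [0.2, 0.6, -0.3]
finger_gap: 0.003
finger_force: 0.0
```

```bash
python3 -c "
from h import *
s=snap('wrist','w2')
go([.515,.165,.25],-10.4)"
```

```text
t 1.95 pos [0.5127 0.1568 0.2497] rpy [ 1.7998e+02  3.0000e-02 -1.0480e+01] F [-0.2 -0.   0.2] gap 0.6
lin [ 0.0008 -0.0085 -0.0003] ang [ 0.02  0.03 -0.08]
```

View pics/w2.png

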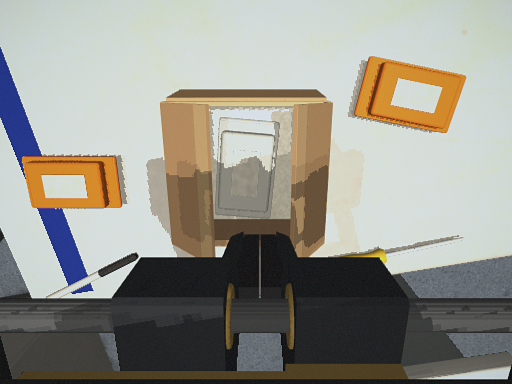

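The carton rim's far corners are at (163,102) and (331,102), and the flap free edges run at about x = 213 and 293. The cover's block has its far edge at (224,131)–(275,131) and its near edge at (219,211)–(270,213), so it's rotated slightly.

```bash
python3 -c "
from h import *
print(px2w('w2',[(163,102),(331,102)],.076))
q=px2w('w2',[(224,131),(275,131),(270,213),(219,211)],.059);print(q,q.mean(0))
d=(q[0]+q[1]-q[2]-q[3])/2;e=(q[0]+q[3]-q[1]-q[2])/2
print(np.linalg.norm(d),np.linalg.norm(e),np.degrees(np.arctan2(d[1],d[0])),np.degrees(np.arctan2(e[1],e[0]))-90)
print(px2w('w2',[(210,108),(293,107)],.128))
s=cv2.imread('pics/w2.png')[85:265,150:350];cv2.imwrite('pics/w2c.png',cv2.resize(s,None,fx=3.3,fy=3.3,interpolation=cv2.INTER_CUBIC))
"
```

```text
[[0.5939 0.23   0.076 ]
 [0.5672 0.084  0.076 ]]
[[0.5579 0.1845 0.059 ]
 [0.5491 0.1364 0.059 ]
 [0.4675 0.1554 0.059 ]
 [0.4791 0.2067 0.059 ]] [0.5134  0.17075 0.059  ]
0.08280338157345989 0.05073588473654519 -14.405455448551493 -11.597848540577218
[[0.5823 0.1824 0.128 ]
 [0.5721 0.1223 0.128 ]]
```

View pics/w2c.png

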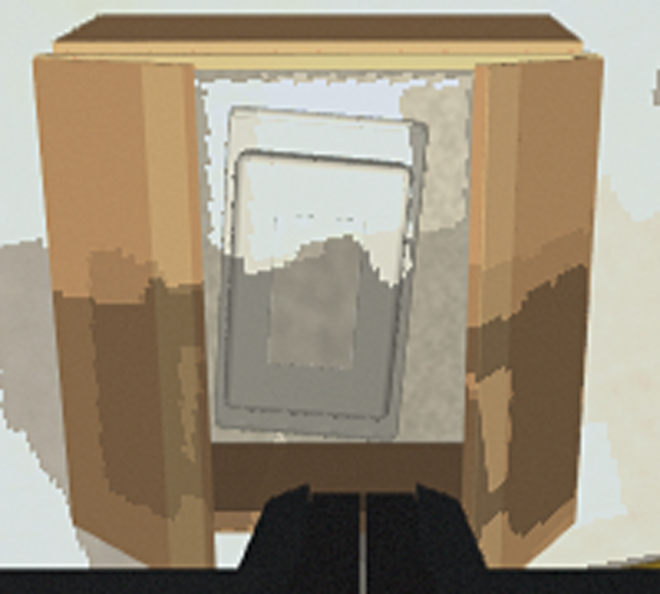

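>>> step_arm(
  linear=[
    [0.001,-0.0075,0.02],
    [0.001,-0.0075,0.06],
    [0.001,-0.0075,0.1],
    [0.001,-0.0075,0.13],
    [0.001,-0.0075,0.149],
    [0.001,-0.0075,0.149],
    [0.001,0.006,0.149],
    [0.001,0.02,0.149],
  ],
  angular=[
    [0,0,0],
    [0,0,0],
    [0,0,0],
    [0,0,0],
    [0,0,0],
    [0,0,0],
    [0,0,0],
    [0,0,0],
  ],
  fingers=[0,0,0,0,0,0,0,0],
)

```text
time: 2.62
eef_pos: [0.511, 0.1367, 0.1026]
orientation: [-180.0, -0.2, -10.4]
wrist_force: [-0.8, 1.0, 0.3]
finger_gap: 0.006
finger_force: 0.3
```

```bash
python3 -c "
from h import *
go([.5148-.112*.1805,.167-.112*.9836,.1],-10.4)
q=px2w('w2',[(222.1,131.4),(273.6,135),(268.2,211.7),(218.8,209.2)],.059);print(q,q.mean(0))
d=(q[0]+q[1]-q[2]-q[3])/2;e=(q[0]+q[3]-q[1]-q[2])/2
print(np.linalg.norm(d),np.linalg.norm(e),np.degrees(np.arctan2(d[1],d[0])),np.degrees(np.arctan2(e[1],e[0]))-90)
"
```

```text
t 2.62 pos [0.511  0.1367 0.1026] rpy [-1.7997e+02 -1.6000e-01 -1.0410e+01] F [-0.8  1.   0.3] gap 0.5
lin [-0.0017  0.0815  0.0026] ang [-0.03 -0.16 -0.01]
[[0.5579 0.1863 0.059 ]
 [0.5456 0.1384 0.059 ]
 [0.4692 0.157  0.059 ]
 [0.4811 0.2065 0.059 ]] [0.51345 0.17205 0.059  ]
0.07901847885146858 0.050180673570608805 -14.212104731234986 -13.953166030478869
```

>>> step_arm(
  linear=[
    [0,0.015,0],
    [0,0.03,0],
    [0,0.045,0],
    [0,0.06,0],
    [0,0.075,0],
    [0,0.083,0],
    [0,0.06,0],
    [0,0.02,0],
  ],
  angular=[
    [0,0,0],
    [0,0,0],
    [0,0,0],
    [0,0,0],
    [0,0,0],
    [0,0,0],
    [0,0,0],
    [0,0,0],
  ],
  fingers=[0,0,0,0,0,0,0,0],
)

```text
time: 3.28
eef_pos: [0.5077, 0.1154, 0.1027]
orientation: [180.0, -0.2, -10.8]
wrist_force: [1.4, -0.1, -0.0]
finger_gap: 0.003
finger_force: 0.0
```

```bash
python3 -c "
from h import *
go([.5148+.112*.1805,.167+.112*.9836,.1],-10.4)"
```

```text
t 3.28 pos [0.5077 0.1154 0.1027] rpy [ 1.800e+02 -1.600e-01 -1.078e+01] F [ 1.4 -0.1 -0. ] gap 0.2
lin [-0.0034 -0.164   0.0027] ang [ 0.   -0.16 -0.38]
```

>>> step_arm(
  linear=[
    [0,-0.03,0],
    [0,-0.05,0],
    [0,-0.07,0],
    [0,-0.09,0],
    [0,-0.11,0],
    [0,-0.13,0],
    [0,-0.15,0],
    [0,-0.164,0],
  ],
  angular=[
    [0,0,0],
    [0,0,0],
    [0,0,0],
    [0,0,0],
    [0,0,0],
    [0,0,0],
    [0,0,0],
    [0,0,0],
  ],
  fingers=[0,0,0,0,0,0,0,0],
)

```text
time: 3.95
eef_pos: [0.5372, 0.2804, 0.1026]
orientation: [-179.9, -0.1, -10.4]
wrist_force: [-0.6, -0.4, 0.2]
finger_gap: 0.002
finger_force: 0.0
```

>>> step_arm(
  linear=[
    [0,-0.006,0],
    [0,-0.006,0],
    [0,0.02,-0.01],
    [0,0.05,-0.03],
    [0,0.08,-0.06],
    [0,0.1,-0.09],
    [0,0.108,-0.1],
    [0,0.108,-0.1],
  ],
  angular=[
    [0,0,0],
    [0,0,0],
    [0,0,0],
    [0,0,1],
    [0,0,2],
    [0,0,3.6],
    [0,0,3.6],
    [0,0,3.6],
  ],
  fingers=[0,0,0,0,0,0.08,0.08,0.08],
)

```text
time: 4.62
eef_pos: [0.5178, 0.1712, 0.2038]
orientation: [-179.9, -0.3, -14.2]
wrist_force: [0.5, 0.2, 0.1]
finger_gap: 0.206
finger_force: 0.0
```

```bash
python3 -c "
from h import *
s=snap('wrist','w3');go([.5135,.172,.2],-14)"
```

```text
t 4.67 pos [0.5172 0.1724 0.2016] rpy [-1.7995e+02 -1.1000e-01 -1.4110e+01] F [-0.3 -0.3 -0.1] gap 22.3
lin [-0.0035  0.0013  0.0016] ang [-0.05 -0.11 -0.11]
```

View pics/w3.png

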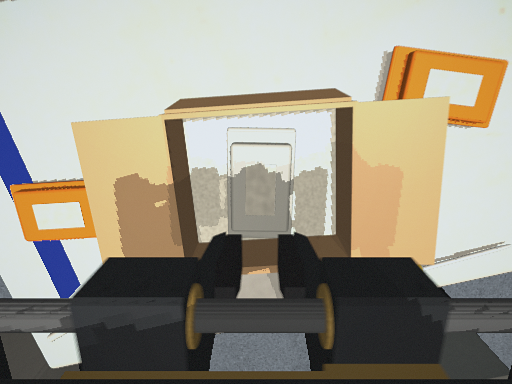

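Both flaps are folded right back. The cover's block has corners at about (232,144), (291,145), (230,233) and (291,233), with the fingers centred at column 260.

```bash
python3 -c "
from h import *
q=px2w('w3',[(232,144),(291.5,145),(291.5,233),(230,233)],.059);print(q,q.mean(0))
d=(q[0]+q[1]-q[2]-q[3])/2;print(np.linalg.norm(d),np.degrees(np.arctan2(d[1],d[0])))
go(list(q.mean(0)[:2])+[.068],-14.1)"
```

```text
[[0.5574 0.1861 0.059 ]
 [0.5446 0.1384 0.059 ]
 [0.4673 0.1556 0.059 ]
 [0.4807 0.2092 0.059 ]] [0.5125   0.172325 0.059   ]
0.07959285457878731 -14.664786914276213
t 4.67 pos [0.5172 0.1724 0.2016] rpy [-1.7995e+02 -1.1000e-01 -1.4110e+01] F [-0.3 -0.3 -0.1] gap 22.3
lin [-0.0048  0.0013  0.1336] ang [-0.05 -0.11 -0.01]
```

>>> step_arm(
  linear=[
    [-0.004,0.001,0],
    [-0.004,0.001,0],
    [-0.004,0.001,0.03],
    [-0.004,0.001,0.06],
    [-0.004,0.001,0.09],
    [-0.004,0.001,0.11],
    [-0.004,0.001,0.12],
    [-0.004,0.001,0.12],
  ],
  angular=[
    [0,0,0],
    [0,0,0],
    [0,0,0],
    [0,0,0],
    [0,0,0],
    [0,0,0],
    [0,0,0],
    [0,0,0],
  ],
  fingers=[0.072,0.072,0.072,0.072,0.072,0.072,0.072,0.072],
)

```text
time: 5.33
eef_pos: [0.5114, 0.1736, 0.0781]
orientation: [179.9, 0.3, -14.0]
wrist_force: [0.1, -0.4, -0.2]
finger_gap: 0.815
finger_force: 0.0
```

```bash
python3 -c "
from h import *
go([.5125,.1723,.068],-14.3)"
```

```text
t 5.33 pos [0.5114 0.1736 0.0781] rpy [179.9    0.29 -13.98] F [ 0.1 -0.4 -0.2] gap 71.8
lin [0.0015 0.001  0.0101] ang [0.11 0.29 0.32]
```

>>> step_arm(
  linear=[
    [0.001,0,0.01],
    [0.001,0,0.01],
    [0.001,0,0.01],
    [0.001,0,0.01],
    [0.001,0,0.01],
    [0.001,0,0.01],
    [0.001,0,0.01],
    [0.001,0,0.01],
  ],
  angular=[
    [0,0,0],
    [0,0,0],
    [0,0,0],
    [0,0,0],
    [0,0,0],
    [0,0,0],
    [0,0,0],
    [0,0,0],
  ],
  fingers=[0.072,0.072,0.045,0.045,0.045,0.045,0.045,0.045],
  grip_force=40,
)

```text
time: 6.0
eef_pos: [0.5141, 0.173, 0.0715]
orientation: [-180.0, -0.1, -14.0]
wrist_force: [-0.6, -0.9, 6.4]
finger_gap: 0.583
finger_force: 40.0
```

```bash
python3 -c "
from h import *
print(manip.state()['finger_force']);go([.5125,.1723,.2],-14.3)"
```

```text
39.97111916542053
t 6.0 pos [0.5141 0.173  0.0715] rpy [-1.7998e+02 -6.0000e-02 -1.4030e+01] F [-0.6 -0.9  6.4] gap 51.3
lin [-0.0013  0.0011 -0.1285] ang [-0.02 -0.06  0.27]
```

>>> step_arm(
  linear=[
    [0,0,-0.005],
    [0,0,-0.02],
    [0,0,-0.045],
    [0,0,-0.075],
    [0,0,-0.105],
    [0,0,-0.13],
    [0,0,-0.14],
    [0,0,-0.14],
  ],
  angular=[
    [0,0,0],
    [0,0,0],
    [0,0,0],
    [0,0,0],
    [0,0,0],
    [0,0,0],
    [0,0,0],
    [0,0,0],
  ],
  fingers=[0.045,0.045,0.045,0.045,0.045,0.045,0.045,0.045],
)

```text
time: 6.67
eef_pos: [0.5144, 0.1731, 0.2127]
orientation: [-179.9, -0.2, -14.0]
wrist_force: [0.3, -0.4, -0.8]
finger_gap: 0.583
finger_force: 40.0
```

```bash
python3 -c "
from h import *
print(manip.state()['torque']);go([.54,-.213,.21],20.5)"
```

```text
[ 0.02720944 -0.00155126 -0.00721558]
t 6.67 pos [0.5144 0.1731 0.2127] rpy [-179.92   -0.21  -14.03] F [ 0.3 -0.4 -0.8] gap 51.3
lin [0.1184 0.3684 0.0027] ang [-1.000e-02 -2.200e-01 -3.453e+01]
```

>>> step_arm(
  linear=[
    [0.006,0.02,0],
    [0.018,0.055,0],
    [0.03,0.093,0],
    [0.042,0.131,0],
    [0.054,0.169,0],
    [0.066,0.207,0],
    [0.079,0.245,0],
    [0.091,0.283,0],
  ],
  angular=[
    [0,0,-3],
    [0,0,-7],
    [0,0,-12],
    [0,0,-17],
    [0,0,-22],
    [0,0,-27],
    [0,0,-31],
    [0,0,-34.5],
  ],
  fingers=[0.045,0.045,0.045,0.045,0.045,0.045,0.045,0.045],
)

```text
time: 7.33
eef_pos: [0.5327, -0.1254, 0.2087]
orientation: [-179.9, 0.1, 20.7]
wrist_force: [0.7, -0.2, -0.6]
finger_gap: 0.578
finger_force: 40.0
```

```bash
python3 -c "
from h import *
go([.54,-.213,.2],20.5)"
```

```text
t 7.33 pos [ 0.5327 -0.1254  0.2087] rpy [-1.7986e+02  1.2000e-01  2.0660e+01] F [ 0.7 -0.2 -0.6] gap 51.0
lin [-0.024   0.0846  0.0085] ang [-0.14  0.12  0.16]
```

>>> step_arm(
  linear=[
    [-0.03,0.03,0],
    [-0.06,0.055,0],
    [-0.08,0.07,0],
    [-0.09,0.075,0],
    [-0.09,0.075,0],
    [-0.09,0.075,0],
  ],
  angular=[
    [0,0,0],
    [0,0,0],
    [0,0,0],
    [0,0,0],
    [0,0,0],
    [0,0,0],
  ],
  fingers=[0.045,0.045,0.045,0.045,0.045,0.045],
)

```text
time: 7.83
eef_pos: [0.4753, -0.2246, 0.2098]
orientation: [-179.9, 0.0, 20.4]
wrist_force: [-0.3, 0.5, -0.9]
finger_gap: 0.577
finger_force: 40.0
```

```bash
python3 -c "
from h import *
s=snap('wrist','w4');cv2.imwrite('pics/w4c.png',cv2.resize(s['pixels'][20:320,130:430],(800,800))[:600] if 0 else cv2.resize(s['pixels'],(800,600),interpolation=cv2.INTER_CUBIC))
go([.54,-.213,.2],20.5);print(manip.state()['torque'])"
```

```text
t 7.88 pos [ 0.4757 -0.2242  0.2101] rpy [-1.7993e+02  2.0000e-02  2.0510e+01] F [ 0.7 -0.2 -1.7] gap 50.9
lin [0.0641 0.012  0.0101] ang [-0.07  0.02  0.01]
[-0.01308635  0.02240088 -0.01650418]
```

View pics/w4c.png

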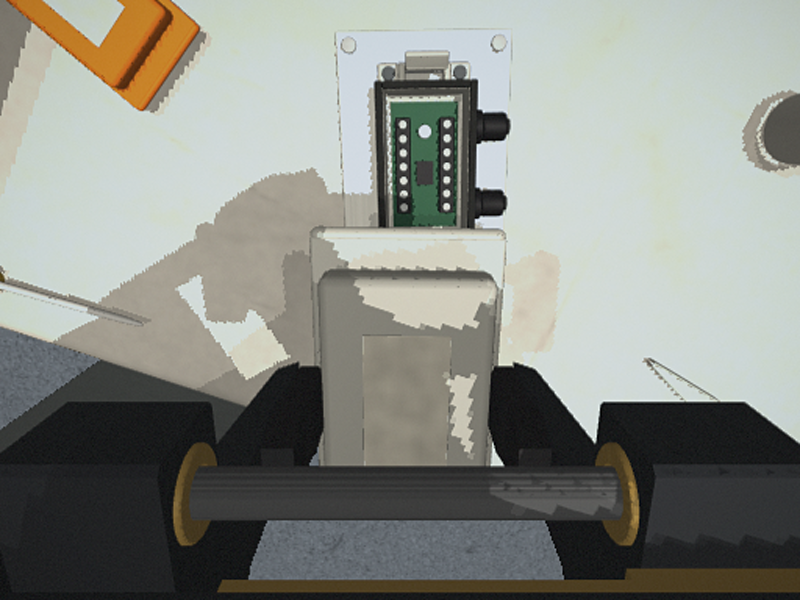

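The wrist view shows the held cover. Its flange far edge runs (312,235)–(505,237) and its block far edge (322,280)–(493,283). The box's gasket far corners are at (376,82) and (476,81). The plate's far corners are at (336,31) and (511,31), with side points at (344,226) and (507,228).

```bash
python3 - <<'E'
from h import *
def P(p,z): return px2w('w4',[((u+.5)*.64-.5,(v+.5)*.64-.5) for u,v in p],z)
ang=lambda d:np.degrees(np.arctan2(d[1],d[0]))
p=P([(336,31),(511,31),(344,226),(507,228)],.005)
print('plate',p, 'w',np.linalg.norm(p[0]-p[1]),'yaws',ang(p[0]-p[2]),ang(p[1]-p[3]),ang(p[0]-p[1])-90)
g=P([(376,82),(476,81),(382,226),(474,226)],.0435);print('gasket',g,np.linalg.norm(g[0]-g[1]),ang(g[0]-g[2]),ang(g[1]-g[3]),ang(g[0]-g[1])-90)
y=np.radians(20.5);ux=np.array([np.cos(y),np.sin(y)])
print('centre from plate',(p[0]+p[1])[:2]/2-.077*ux,'from gasket',(g[0]+g[1])[:2]/2-.046*ux)
f=P([(312,235),(505,237)],.187);b=P([(322,279),(494,282)],.201);t=manip.state()['eef_pos']
for q,l in((f,.052),(b,.040)):
  print('cover',q,np.linalg.norm(q[0]-q[1]),ang(q[0]-q[1])-90,'centre-TCP',(q[0]+q[1])[:2]/2-l*ux-t[:2])
E
```

```text
plate [[ 0.591  -0.1367  0.005 ]
 [ 0.6267 -0.2324  0.005 ]
 [ 0.4844 -0.1773  0.005 ]
 [ 0.5203 -0.2768  0.005 ]] w 0.10214196003602048 yaws 20.8499877439244 22.650447159981645 20.45756511801858
gasket [[ 0.57   -0.1713  0.0435]
 [ 0.589  -0.2207  0.0435]
 [ 0.4992 -0.2     0.0435]
 [ 0.5177 -0.2494  0.0435]] 0.05292787545329966 22.06602107385272 21.92599542568633 21.037511025421836
centre from plate [ 0.53672624 -0.21151597] from gasket [ 0.53641308 -0.21210954]
cover [[ 0.5123 -0.1805  0.187 ]
 [ 0.5316 -0.2339  0.187 ]] 0.056780718558327524 19.871032464767808 centre-TCP [-0.00247102 -0.00121103]
cover [[ 0.5048 -0.1883  0.201 ]
 [ 0.5205 -0.2327  0.201 ]] 0.04709405482648524 19.473777921750326 centre-TCP [-0.00053096 -0.00030854]
```

```bash
python3 - <<'E'
from h import *
def P(p,z): return px2w('w4',[((u+.5)*.64-.5,(v+.5)*.64-.5) for u,v in p],z)
y=np.radians(20);ux=np.array([np.cos(y),np.sin(y)]);t=manip.state()['eef_pos']
f=P([(312,235),(505,237)],.1836);b=P([(322,279),(494,282)],.1976)
for q,l in((f,.052),(b,.040)):
  print('cover',np.linalg.norm(q[0]-q[1]),'centre-TCP',(q[0]+q[1])[:2]/2-l*ux-t[:2])
print(np.load('w4.npz')['T'])
go([.5375,-.2112,.1],21.7)
E
```

```text
cover 0.057985256746866276 centre-TCP [-0.00317809 -0.00103529]
cover 0.048170219015487174 centre-TCP [-0.00145177 -0.00028105]
[[ 0.35019409  0.89638516  0.27176783  0.54571774]
 [-0.93667524  0.33571698  0.09966747 -0.19772832]
 [-0.00189664 -0.28946116  0.95718788  0.33627797]
 [ 0.          0.          0.          1.        ]]
t 7.88 pos [ 0.4757 -0.2242  0.2101] rpy [-1.7993e+02  2.0000e-02  2.0510e+01] F [ 0.7 -0.2 -1.7] gap 50.9
lin [0.0625 0.0096 0.1101] ang [-0.07  0.02 -1.19]
```

>>> step_arm(
  linear=[
    [0.02,0.003,0.01],
    [0.045,0.007,0.03],
    [0.06,0.01,0.06],
    [0.0635,0.01,0.09],
    [0.0635,0.01,0.107],
    [0.0635,0.01,0.107],
    [0.0635,0.01,0.107],
  ],
  angular=[
    [0,0,-1.2],
    [0,0,-1.2],
    [0,0,-1.2],
    [0,0,-1.2],
    [0,0,-1.2],
    [0,0,-1.2],
    [0,0,-1.2],
  ],
  fingers=[0.045,0.045,0.045,0.045,0.045,0.045,0.045],
  grip_force=55,
)

```text
time: 8.47
eef_pos: [0.5388, -0.2111, 0.1035]
orientation: [-179.9, 0.0, 21.8]
wrist_force: [-0.1, 0.5, -0.3]
finger_gap: 0.579
finger_force: 55.0
```

```bash
python3 -c "
from h import *
s=snap('wrist','w5')
cv2.imwrite('pics/w5c.png',cv2.resize(s['pixels'][60:300,110:430],(800,600),interpolation=cv2.INTER_CUBIC))
go([.5385,-.2112,.09],21.7)"
```

```text
t 8.52 pos [ 0.5392 -0.2118  0.1048] rpy [ 1.7994e+02 -5.0000e-02  2.1740e+01] F [ 0.5  0.1 -0.1] gap 51.0
lin [-0.0004 -0.0008  0.0148] ang [ 0.06 -0.05  0.04]
```

View pics/w5c.png

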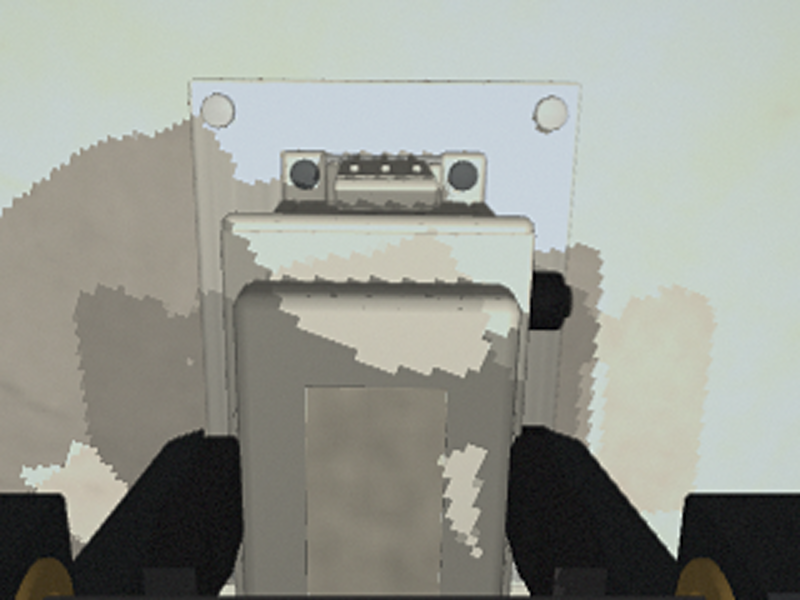

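The plate's far corners are at (190,80) and (581,82). The flange far edge runs (223,218)–(533,218), and the clip and its mount span (282..486), centred at about x = 385. The cover edges look parallel to the plate.

```bash
python3 - <<'E'
from h import *
def P(p,z): return px2w('w5',[((u+.5)*.4-.5+110,(v+.5)*.4-.5+60) for u,v in p],z)
ang=lambda d:np.degrees(np.arctan2(d[1],d[0]))
yaw=np.radians(21.2);ux=np.array([np.cos(yaw),np.sin(yaw)]);uy=np.array([-ux[1],ux[0]])
loc=lambda q:np.round([(q[:2]-[.5366,-.2118])@ux*1e3,(q[:2]-[.5366,-.2118])@uy*1e3],1)
p=P([(190,80),(581,82),(206,435)],.005);print([loc(q) for q in p],ang(p[0]-p[1])-90,ang(p[0]-p[2]))
c=P([(336,178),(436,178),(386,165)],.055);print('clip',[loc(q) for q in c])
for z in(.0783,.0733):
  f=P([(223,218),(533,218)],z);print('fl',[loc(q) for q in f],ang(f[0]-f[1])-90)
b=P([(237,287),(521,289)],.0903);print('bl',[loc(q) for q in b],ang(b[0]-b[1])-90)
E
```

```text
[array([77.7, 50.1]), array([ 78.3, -52.8]), array([-23.9,  50.8])] 21.553243070687557 20.826835936505347
clip [array([58.1,  9.4]), array([ 58.4, -11.7]), array([61. , -1.1])]
fl [array([53.2, 29.3]), array([ 53.8, -28.3])] 21.8014094863518
fl [array([52.4, 30.3]), array([ 53. , -29.2])] 21.783543637378898
bl [array([43. , 25.2]), array([ 43.2, -24.7])] 21.417166352941678
```

>>> step_arm(
  linear=[
    [-0.0005,0.0017,0],
    [-0.0005,0.0017,0.004],
    [-0.0005,0.0017,0.008],
    [-0.0005,0.0017,0.012],
    [-0.0005,0.0017,0.014],
    [-0.0005,0.0017,0.015],
    [-0.0005,0.0017,0.016],
    [-0.0005,0.0017,0.017],
  ],
  angular=[
    [0,0,0.3],
    [0,0,0.3],
    [0,0,0.3],
    [0,0,0.3],
    [0,0,0.3],
    [0,0,0.3],
    [0,0,0.3],
    [0,0,0.3],
  ],
  fingers=[0.045,0.045,0.045,0.045,0.045,0.045,0.045,0.045],
)

```text
time: 9.18
eef_pos: [0.5386, -0.2143, 0.0868]
orientation: [180.0, -0.0, 21.4]
wrist_force: [0.5, 0.3, 0.4]
finger_gap: 0.577
finger_force: 55.0
```

```bash
python3 -c "
from h import *
go([.5385,-.2112,.08],21.5);print(manip.state()['torque'])"
```

```text
t 9.18 pos [ 0.5386 -0.2143  0.0868] rpy [179.99  -0.    21.36] F [0.5 0.3 0.4] gap 50.9
lin [ 0.0011 -0.0029  0.0068] ang [ 0.01 -0.   -0.14]
[ 0.00367042 -0.02772093  0.04018876]
```

>>> step_arm(
  linear=[
    [0,0,0.001],
    [0,0,0.002],
    [0,0,0.003],
    [0,0,0.004],
    [0,0,0.004],
  ],
  angular=[
    [0,0,0],
    [0,0,0],
    [0,0,0],
    [0,0,0],
    [0,0,0],
  ],
  fingers=[0.045,0.045,0.045,0.045,0.045],
)

```text
time: 9.6
eef_pos: [0.5388, -0.2142, 0.0833]
orientation: [180.0, -0.0, 21.4]
wrist_force: [0.8, 1.7, 4.2]
finger_gap: 0.58
finger_force: 55.0
```

>>> step_arm(
  linear=[
    [0,0,0.0005],
    [0,0,0.001],
    [0,0,0.0015],
    [0,0,0.002],
    [0,0,0.002],
  ],
  angular=[
    [0,0,0],
    [0,0,0],
    [0,0,0],
    [0,0,0],
    [0,0,0],
  ],
  fingers=[0.045,0.045,0.045,0.045,0.045],
)

```text
time: 10.02
eef_pos: [0.539, -0.2142, 0.0823]
orientation: [179.9, -0.1, 21.4]
wrist_force: [-2.0, 3.6, 12.9]
finger_gap: 0.58
finger_force: 54.9
```

```bash
python3 -c "
from h import *
go([.5385,-.2142,.08],21.4);print(manip.state()['torque'])"
```

```text
t 10.02 pos [ 0.539  -0.2142  0.0823] rpy [ 1.7994e+02 -6.0000e-02  2.1390e+01] F [-2.   3.6 12.9] gap 51.1
lin [-0.0005 -0.0002  0.0023] ang [ 0.06 -0.06 -0.01]
[0.69024809 0.45748352 0.15808159]
```

>>> step_arm(
  linear=[
    [0,-0.0005,0],
    [0,-0.001,0],
    [0,-0.001,0],
  ],
  angular=[
    [0,0,0],
    [0,0,0],
    [0,0,0],
  ],
  fingers=[0.045,0.045,0.045],
)

```text
time: 10.27
eef_pos: [0.5389, -0.214, 0.0823]
orientation: [179.8, -0.1, 21.4]
wrist_force: [-1.0, 0.5, 10.3]
finger_gap: 0.581
finger_force: 55.0
```

```bash
python3 -c "
from h import *
go([.5385,-.2142,.08],21.4);print(manip.state()['torque'])"
```

```text
t 10.27 pos [ 0.5389 -0.214   0.0823] rpy [ 1.7982e+02 -1.0000e-01  2.1380e+01] F [-1.   0.5 10.3] gap 51.2
lin [-0.0005 -0.      0.0023] ang [ 0.18 -0.1  -0.02]
[0.069343   0.09212513 0.10428941]
```

>>> step_arm(
  linear=[
    [0,0,0.0005],
    [0,0,0.001],
    [0,0,0.0015],
    [0,0,0.0015],
  ],
  angular=[
    [0,0,0],
    [0,0,0],
    [0,0,0],
    [0,0,0],
  ],
  fingers=[0.045,0.045,0.045,0.045],
)

```text
time: 10.6
eef_pos: [0.5392, -0.2139, 0.0814]
orientation: [179.8, -0.1, 21.4]
wrist_force: [-0.1, 2.2, 13.9]
finger_gap: 0.581
finger_force: 55.0
```

```bash
python3 -c "
from h import *
go([.5385,-.2142,.08],21.4);print(manip.state()['torque'])"
```

```text
t 10.6 pos [ 0.5392 -0.2139  0.0814] rpy [ 1.7981e+02 -1.3000e-01  2.1380e+01] F [-0.1  2.2 13.9] gap 51.2
lin [-0.0008  0.      0.0014] ang [ 0.19 -0.13 -0.02]
[0.28580614 0.17784349 0.1254093 ]
```

>>> step_arm(
  linear=[
    [0,-0.0004,0.0005],
    [0,-0.0004,0.001],
    [0,-0.0004,0.0015],
    [0,-0.0004,0.0015],
  ],
  angular=[
    [0,0,0],
    [0,0,0],
    [0,0,0],
    [0,0,0],
  ],
  fingers=[0.045,0.045,0.045,0.045],
)

```text
time: 10.93
eef_pos: [0.5393, -0.2137, 0.0789]
orientation: [179.8, -0.2, 21.4]
wrist_force: [5.6, -1.1, 3.9]
finger_gap: 0.579
finger_force: 54.9
```

```bash
python3 -c "
from h import *
go([.5385,-.2142,.08],21.4);print(manip.state()['torque'])"
```

```text
t 10.93 pos [ 0.5393 -0.2137  0.0789] rpy [ 1.7979e+02 -1.6000e-01  2.1380e+01] F [ 5.6 -1.1  3.9] gap 51.0
lin [-0.0009  0.0002 -0.0011] ang [ 0.21 -0.16 -0.02]
[-0.26273685 -0.59209846  0.19279937]
```

>>> step_arm(
  linear=[
    [0,0,0.0005],
    [0,0,0.001],
    [0,0,0.0015],
    [0,0,0.0015],
  ],
  angular=[
    [0,0,0],
    [0,0,0],
    [0,0,0],
    [0,0,0],
  ],
  fingers=[0.045,0.045,0.045,0.045],
)

```text
time: 11.27
eef_pos: [0.5381, -0.2129, 0.0757]
orientation: [-180.0, -0.0, 21.4]
wrist_force: [3.4, -0.2, -7.5]
finger_gap: 0.578
finger_force: 55.0
```

```bash
python3 -c "
from h import *
go([.5385,-.2142,.08],21.4);print(manip.state()['torque'])"
```

```text
t 11.27 pos [ 0.5381 -0.2129  0.0757] rpy [-1.800e+02 -2.000e-02  2.136e+01] F [ 3.4 -0.2 -7.5] gap 50.9
lin [-0.0002  0.0014 -0.0043] ang [-0.   -0.02 -0.04]
[-0.03877676 -0.47984023 -0.02293766]
```

>>> step_arm(
  linear=[
    [0,0,0.0005],
    [0,0,0.001],
    [0,0,0.001],
    [0,0,0.001],
    [0,0,0.001],
  ],
  angular=[
    [0,0,0],
    [0,0,0],
    [0,0,0],
    [0,0,0],
    [0,0,0],
  ],
  fingers=[0.045,0.045,0.045,0.045,0.045],
)

```text
time: 11.68
eef_pos: [0.5379, -0.2129, 0.0753]
orientation: [-180.0, 0.0, 21.4]
wrist_force: [-0.0, 1.5, 0.1]
finger_gap: 0.581
finger_force: 55.0
```

```bash
python3 -c "
from h import *
go([.5385,-.2142,.08],21.4);print(manip.state()['torque'])"
```

```text
t 11.68 pos [ 0.5379 -0.2129  0.0753] rpy [-1.7998e+02  1.0000e-02  2.1360e+01] F [-0.   1.5  0.1] gap 51.2
lin [ 0.0001  0.0015 -0.0047] ang [-0.02  0.01 -0.04]
[ 0.23757365 -0.05599727 -0.04831081]
```

Both clips have snapped and the force is near zero. Next is pressing onto the gasket.

>>> step_arm(
  linear=[
    [0,0,0.0005],
    [0,0,0.001],
    [0,0,0.0015],
    [0,0,0.002],
    [0,0,0.002],
    [0,0,0.002],
  ],
  angular=[
    [0,0,0],
    [0,0,0],
    [0,0,0],
    [0,0,0],
    [0,0,0],
    [0,0,0],
  ],
  fingers=[0.045,0.045,0.045,0.045,0.045,0.045],
)

```text
time: 12.18
eef_pos: [0.538, -0.213, 0.0737]
orientation: [180.0, 0.0, 21.4]
wrist_force: [-2.0, 2.3, 6.1]
finger_gap: 0.581
finger_force: 55.0
```

>>> step_arm(
  linear=[
    [0,-0.0003,0.0005],
    [0,-0.0006,0.001],
    [0,-0.0006,0.0015],
    [0,-0.0006,0.0018],
    [0,-0.0006,0.0018],
    [0,-0.0006,0.0018],
  ],
  angular=[
    [0,0,0],
    [0,0,0],
    [0,0,0],
    [0,0,0],
    [0,0,0],
    [0,0,0],
  ],
  fingers=[0.045,0.045,0.045,0.045,0.045,0.045],
)

```text
time: 12.68
eef_pos: [0.538, -0.2129, 0.0729]
orientation: [179.9, -0.0, 21.4]
wrist_force: [-4.3, 1.0, 12.6]
finger_gap: 0.577
finger_force: 55.0
```

```bash
python3 -c "
from h import *
s=snap('wrist','w6');t=snap('top','t6')
a=cv2.resize(s['pixels'][60:300,110:430],(480,360),interpolation=cv2.INTER_CUBIC)
b=cv2.resize(t['pixels'][160:260,60:360],(800,267),interpolation=cv2.INTER_CUBIC)[:240]
im=np.zeros((600,800,3),np.uint8);im[:360,:480]=a;im[360:]=b;cv2.imwrite('pics/f6.png',im)
go([.5385,-.2142,.08],21.4);print(manip.state()['torque'])"
```

```text
t 12.78 pos [ 0.538  -0.2129  0.0729] rpy [ 1.7991e+02 -2.0000e-02  2.1370e+01] F [-5.1  1.5 13.2] gap 50.8
lin [ 0.      0.0014 -0.0071] ang [ 0.09 -0.02 -0.03]
[ 0.34357752  0.80404475 -0.04444873]
```

View pics/f6.png

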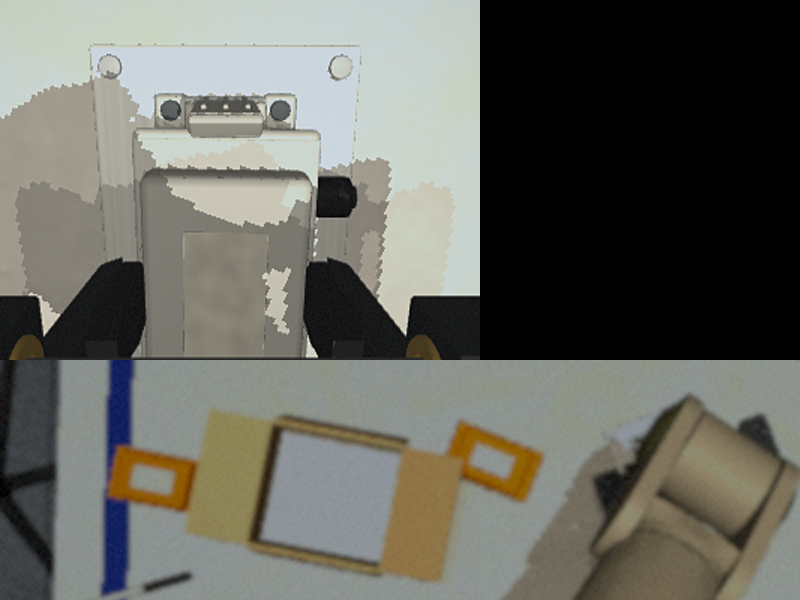

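The far clip's hook (190–262, 110–135) overlaps the flange edge. Both flaps lie back, and the orange look-alikes haven't moved. I'll ease off the small sideways load while keeping the pressure on.

>>> step_arm(
  linear=[
    [-0.0004,0,0],
    [-0.0006,0,0],
    [-0.0006,0,0],
    [-0.0006,0,0],
  ],
  angular=[
    [0,0,0],
    [0,0,0],
    [0,0,0],
    [0,0,0],
  ],
  fingers=[0.045,0.045,0.045,0.045],
)

```text
time: 13.12
eef_pos: [0.5379, -0.213, 0.073]
orientation: [179.9, -0.1, 21.4]
wrist_force: [-1.9, 3.6, 12.5]
finger_gap: 0.579
finger_force: 55.0
```

```bash
python3 -c "
from h import *
go([.538,-.213,.0729],21.4);s=manip.state();print(s['torque'])
if 9.5<s['wrist_force'][2]<25: print(manip.close_job())"
```

```text
t 13.12 pos [ 0.5379 -0.213   0.073 ] rpy [ 1.7989e+02 -1.0000e-01  2.1370e+01] F [-1.9  3.6 12.5] gap 51.0
lin [0.0001 0.0001 0.0001] ang [ 0.11 -0.1  -0.03]
[ 0.56006559  0.2483108  -0.02701942]
the job is handed in; nothing more can be done
None
```

I handed the job in at 13.1 s: both flaps are folded right back, the cover is on the box, and the arm is still pressing it down with about 12.5 N; the force dropped as each clip snapped, but only the far clip's hook was visible in the pictures.

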